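# Lock a clevis bracket in the welding jig

### The job

A clevis bracket lies loose in the welding jig. Without picking it up, push it with a fingertip along the fence until its end is right up against the end stop; then push the cam clamp's lever round with one finger, clockwise seen from above, as far as it will go, so that the cam locks the bracket tight against the fence. Leave the pin, the nut, the tools and the can where they are.

Things in the scene. Friction and masses are not known exactly. Their poses are not given: they have to be found in the camera images.
- jig: the welding jig, fixed: flat steel base plate 300 x 260 x 12 mm, its top 12 mm above the table. Origin on the table surface; the plate spans jig x -150 to +150 mm, jig y -100 to +160 mm. Jig x runs along the fence towards the end stop, jig y from the cam clamp towards the fence, z up. With the bracket home, the centre of its base is at jig (x, y) = (30, 35) mm
- fence_face (a point): point on the fence's working face, which is the plane jig y = +75 mm, facing the cam clamp. The fence is a straight dark steel bar on the jig plate, 25 mm high above it, 25 mm thick, 200 mm long (jig x -110 to +90 mm)
- stop_face (a point): middle of the end stop's working face, the plane jig x = +90 mm, facing jig -x. The end stop is a dark steel block on the jig plate, 25 mm high above it, 50 mm wide in jig y
- bracket_base (a point): loose bare-metal clevis bracket, 0.7 to 1 kg: base plate 120 (its x) x 80 (y) x 10 mm with four bolt holes; in the middle two upright lugs 40 mm long in x, 6 mm thick, at y = -18 and +18 mm, 52 mm high over all. This point: centre of the base plate, 5 mm above the jig plate. At the start it lies along the fence, 1 to 4 mm off it, 22 to 45 mm short of the end stop; slides with a push of 3 to 8 N
- cam_lever (a joint): turn of the cam lever on its upright pivot, rad, growing clockwise seen from above: 0 points along jig -y, 1.57 along jig -x (parallel to the fence). Starts open, -0.4 to 0.2; stops at -0.6 and 1.65. The cam, a 44 mm disc set 8 mm off centre, meets the bracket at about 0.5 to 1.1 and presses hardest at 1.57 (dead centre). The lever stays where it is left; 2 to 15 N at the knob turns it
- cam_pivot (a point): fixed point on the upright axis of the cam clamp, at the height of the lever's outer part (56 mm above the table); it lies at jig (x, y) = (30, -34) mm
- lever_knob (a point): centre of the lever's black ball knob, 30 mm in diameter, 120 mm from the pivot axis, 56 mm above the table. The lever is a steel bar 11 mm thick, its middle 54 to 56 mm above the table from 55 mm out of the pivot to the knob; nearer the pivot it dips to the hub. Nothing stands under its outer part but the flat jig plate and the table
- clevis_pin: bystander: steel pin with a wide head, 55 mm tall, standing on the jig plate beyond the fence and stop; origin under its centre
- nut: bystander: hexagon nut, 28 mm across and 13 mm high, lying on the jig plate behind the fence; origin under its centre
- try_square: bystander: steel try square, 155 x 110 mm, lying on the table; origin underneath
- hammer: bystander: hammer 290 mm long, lying on the table along its x; origin underneath
- wire_brush: bystander: wire brush 250 mm long, lying on the table along its x; origin underneath
- f_clamp: bystander: F-clamp with a 300 mm bar, lying on the table along its x, its jaws towards its +y; origin under the bar's middle
- spray_can: bystander: grey can, 66 mm in diameter, 190 mm tall, standing on the table; origin under its centre
Not all that is in view belongs to the job. Of the things like the part that bears bracket_base, leave any that is brown or red; of the rest the larger one is meant.

How it is judged:
On the way, in this order (a step that is already met when the one before it is completed fails the run):
1. the bracket is pushed home against the end stop while the clamp is still open (x of bracket_base in the frame of jig between 0.028 and 0.034 m and value of joint cam_lever below 0.7 rad), for 0.2 s.
2. the lever is pushed round to its stop and the cam bears on the bracket (value of joint cam_lever above 1.5 rad and contact force between bracket and cam_lever above 5 N), for 0.2 s.
At the end, for the whole second after the job is handed in: the bracket lies flat, within 2 mm of the end stop and 2 mm of the fence and square to it within 0.025 rad, the lever is at 1.5 rad or more, and the cam presses on the bracket with more than 5 N (all of step 2 and x of bracket_base in the frame of jig between 0.028 and 0.034 m and y of bracket_base in the frame of jig above 0.033 m and z of bracket_base in the frame of jig below 0.02 m and angle between the x axis of bracket_base and the x axis of jig, either way round below 0.025 rad); the robot touches nothing.
It fails at once if the bracket is lifted or tipped (z of bracket_base in the frame of jig above 0.023 m or angle between bracket_base's own z axis and vertical above 0.12 rad).
It fails at once if the pin or the nut on the jig is pushed away or knocked over (distance of any of clevis_pin, nut from where it was at the start of the episode above 0.02 m).
It fails at once if a tool or the can on the table is pushed away or knocked over (distance of any of try_square, hammer, wire_brush, f_clamp, spray_can from where it was at the start of the episode above 0.02 m or angle between spray_can's own z axis and vertical above 0.5 rad).
It also fails if it takes over 54 s, if anything falls off the work surface, if the arm or the gripper's body presses on something with over 40 N, if the wrist force passes 120 N, or if a joint passes its speed limit or range.

### The arm

A 6-joint arm with a two-finger parallel gripper is mounted at the origin on the work surface. World frame = base frame: x ahead of the robot, y to its left, z up, the work surface at z = 0. Lengths are in m, angles in rad, forces in N, time in s.
With the tool pointing down it reaches from about 0.375 to 0.975 m from the base axis. Payload 3.8 kg.
Tool frame: the origin (TCP) lies midway between the tips of the shut fingers; the grasp point (between the pads) lies 19 mm behind it; z points along the fingers, y is the direction in which the jaws open and shut (so a half turn about z gives the same grasp; the last joint's range is limited). The gripper opens to 85 mm and grips with 20 to 120 N. Pads are 22 mm wide; open, the fingers measure 114 mm over their backs; the gripper's body (76 mm by 85 mm) begins 54 mm behind the grasp point. The pads swing forward as they close: fully open they stand 13 mm farther back than shut.
Start: joints at [1.1, 0.264, 1.604, -0, 1.274, -0.037], TCP at [0.284, 0.612, 0.231] pointing down, gripper open.
Joint ranges: [-2.63, 2.63], [-0.94, 2.18], [0.31, 2.57], [-1.31, 4.45], [0, 2.66], [-2.55, 2.55]. Speed limits (rad/s): [2.57, 2.57, 3.14, 3.14, 3.14, 3.14].

### API

Orientations are given as a rotation vector (axis times angle).
In Python, from workcell import bot gives the robot as it stands.
- The arm moves only by the shell command python3 -m inch 'ROWS' [FORCE]. ROWS is JSON, a list of rows, each an object of numbers: "dx", "dy", "dz": the shift along the tool's x, y, z in m; "ax", "ay", "az": the turn, a rotation vector about the tool's x, y, z in degrees; "fingers": the opening, from -1 (shut) to 1 (fully open). A call has 1 to 20 rows; each row is the pose to reach, as a shift and turn from the pose measured when the call began, along the tool's axes at that moment; what a row does not reach only later rows make up. A row lasts 1/8 s, in which the tool goes at most 62.5 mm and 10.7 degrees, less where a joint would pass 70% of its speed; a pose out of reach is approached as far as the arm can. A call with a gripper value outside its range is refused whole. The fingers move at their own pace and stop on an object; FORCE is the grip in N (left out, the last holds). Time passes only in rows, so rows that repeat a pose let the fingers close. It gives the time, the measured TCP pose, the force and the opening at its end, in the units of the state.
- bot.read_state(): the state, without advancing time (a new reading comes with each control period).
- bot.read_camera(name): name is "scene" or "top" or "wrist"; returns (picture, depth): 384x512x3 uint8, blue, green, red; 384x512 float32, m along the optical axis (not along the pixel's ray), 0 where there is no reading.
- bot.get_calibration(name): a dict with "intrinsics" (3x3 intrinsics, pixels), "view" (4x4, takes a point from world to camera coordinates). Camera axes: x right, y down, z forward; pixel columns grow to the right and rows downward; lengths in m; the calibration is good to about 2 mm. The wrist camera is an equidistant fisheye: a pixel r from the principal point sees the ray r / f radians off the axis. A picture is of the moment at which its call begins: read the wrist's pose just before it. get_calibration takes no time and is no camera call; for the wrist camera it gives the pose at the moment of the call.
- bot.finish_job(): hands the job in, once; it reports no verdict.
Trained networks look in the newest picture that a camera, given by its name, has taken for a name from the list of things; names that differ only in an ending like _2 or _b are one class to them, and where a whole thing is asked for, a point or a joint stands for the part that bears it (a point fixed in the world has none). Each returns a list of dicts, best first, with "p" (0 to 1); they miss things now and then, are a little off and sometimes report something else, mostly with a low value. They report only what shows in the picture. A call takes as long as a camera call. They do not tell look-alikes from the thing itself.
- bot.masks_of(camera, thing): "region" (384x512 bool, what is visible of it) and "box" ([left, top, right, bottom] in pixels, round what is visible of it).
The state is a dict: "time": time; "q": joint angles; "joint_vel": joint speeds; "joint_torque": joint torques, N m; "tool_pos": TCP position; "tcp_rot": TCP orientation; "wrist_force": force on the tool from outside, world axes, zero at the start; "torque": the same for the moment, N m; "width": opening from 0.0 (shut) to 1.0 (fully open).
Only numpy, scipy, OpenCV 4.12 (cv2) and the standard library are available. Lean on these libraries where they do the work, as an engineer would, in place of code of your own. Each camera call takes 0.05 s, during which the arm holds its last target. There are 200 camera calls.

## Working session

There is one attempt and no reset: what is moved stays moved. The work goes in short steps, Python scripts to look and compute and a shell command to move; the robot and the scene stay as the last step left them, time stands still between calls to the robot, and variables do not carry over. Pictures are saved under pics/ and viewed, about 8 in all and at most 12, crops included, and the job is handed in when it is done.

```bash
ls; mkdir -p pics; cat > h.py <<'E'
import numpy as np,cv2
from workcell import bot
def world(cam,depth,region):
    c=bot.get_calibration(cam);K=np.array(c["intrinsics"]);V=np.linalg.inv(np.array(c["view"]))
    v,u=np.nonzero(region&(depth>0));z=depth[v,u]
    p=np.stack([(u-K[0,2])/K[0,0]*z,(v-K[1,2])/K[1,1]*z,z,np.ones_like(z)])
    return (V@p)[:3].T,np.stack([u,v],1)
E
python3 - <<'E'
from h import *
print(bot.read_state())
for n in("scene","top"):
    p,d=bot.read_camera(n);cv2.imwrite(f"pics/{n}0.png",p);np.save(f"{n}d.npy",d)
    c=bot.get_calibration(n);print(n,np.round(c["intrinsics"],1).tolist(),np.round(c["view"],3).tolist())
    for t in("bracket_base","cam_lever","jig","clevis_pin","nut","spray_can"):
        for r in bot.masks_of(n,t)[:3]:
            w,_=world(n,d,r["region"]);print(n,t,round(r["p"],2),r["box"],r["region"].sum(),np.round(np.median(w,0),3) if len(w) else None)
E
```

```text
pics
{'time': 0.0, 'q': array([ 1.10008921e+00,  2.64724518e-01,  1.60535569e+00, -2.22766789e-05,
        1.27370636e+00, -3.68935076e-02]), 'joint_vel': array([ 1.36882085e-03, -7.47053805e-04,  9.39921568e-04,  1.96676013e-03,
        1.33665007e-03, -3.63377312e-05]), 'joint_torque': array([ 3.40249908e-04, -5.15117669e+01, -3.67307532e+01,  7.06334072e-05,
        1.28546098e-02, -1.17147188e-06]), 'tool_pos': array([0.28340175, 0.61182716, 0.22999121]), 'tcp_rot': array([-0.67597743, -3.0674609 ,  0.00334363]), 'wrist_force': array([ 0.23806324, -0.32315465,  0.1972094 ]), 'torque': array([-0.02968313,  0.0242036 ,  0.03964321]), 'width': 1.0028049210079775}
scene [[438.5, 0.0, 246.0], [0.0, 438.5, 188.6], [0.0, 0.0, 1.0]] [[-0.825, 0.564, 0.022, 0.408], [0.366, 0.565, -0.74, -0.134], [-0.43, -0.602, -0.673, 1.397], [0.0, 0.0, 0.0, 1.0]]
scene bracket_base 0.79 [220.8, 146.5, 252.4, 168.4] 299 [ 0.41  -0.187  0.005]
scene bracket_base 0.73 [209.6, 209.2, 263.3, 238.1] 992 [0.564 0.052 0.021]
scene bracket_base 0.67 [347.7, 208.7, 396.1, 239.1] 1259 [0.271 0.24  0.009]
scene cam
[... 569 characters left out ...]
30.2, 199.9, 277.8] 1065 [0.264 0.227 0.01 ]
top bracket_base 0.69 [305.0, 197.5, 327.9, 223.3] 422 [ 0.406 -0.199  0.008]
top bracket_base 0.67 [225.2, 139.9, 252.8, 184.3] 882 [0.554 0.051 0.023]
top cam_lever 0.61 [254.9, 152.6, 302.9, 168.0] 253 [ 0.561 -0.032  0.05 ]
top cam_lever 0.45 [187.6, 111.8, 303.3, 219.1] 6508 [0.541 0.043 0.013]
top cam_lever 0.45 [104.7, 168.7, 147.1, 267.7] 1605 [0.36  0.376 0.018]
top jig 0.71 [190.1, 107.3, 303.0, 215.1] 6452 [0.542 0.047 0.013]
top clevis_pin 0.5 [226.6, 111.6, 234.3, 125.1] 48 [0.685 0.067 0.068]
top nut 0.64 [371.8, 189.3, 415.1, 258.5] 829 [ 0.393 -0.436  0.019]
top spray_can 0.83 [359.0, 122.9, 395.6, 156.0] 794 [ 0.605 -0.359  0.18 ]
```

```bash
python3 -c "
import cv2
for n in('scene','top'): cv2.imwrite(f'pics/{n}0b.png',cv2.resize(cv2.imread(f'pics/{n}0.png'),(800,600),interpolation=3))"
```

```text
(no output)
```

View pics/top0b.png

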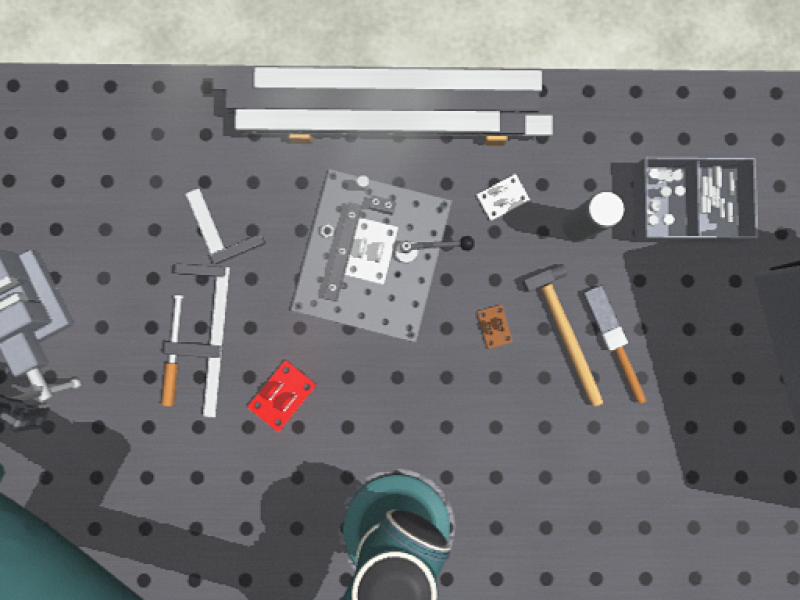

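View pics/scene0b.png

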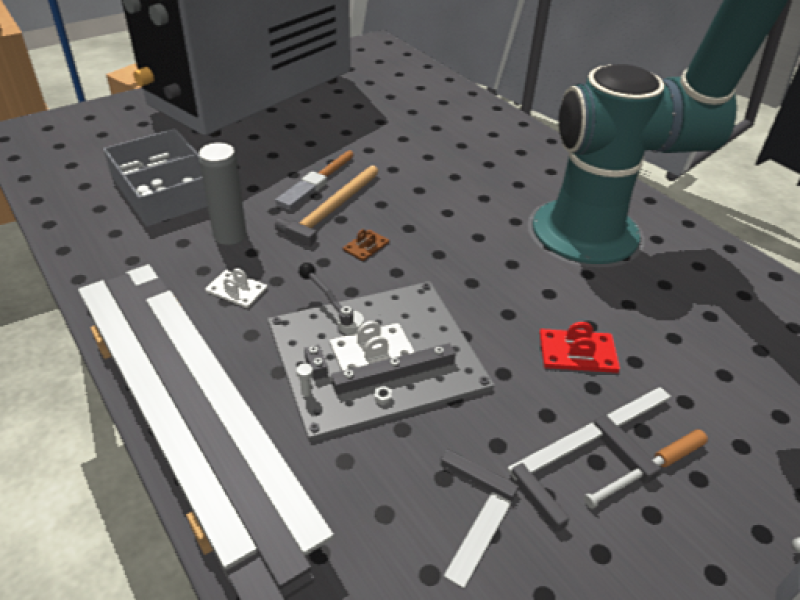

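The top picture (800×600) shows four look-alikes:
- white, in the jig, at (370,250)
- a smaller white one on the table at (502,197)
- red at (283,395)
- brown at (493,327)

The larger one that is neither red nor brown is the one in the jig. The scene view agrees. The lever points right, with its knob at (467,243). The fence runs from (330,295) to (355,205), and the stop is at (378,203).

```bash
cat >> h.py <<'E'
def J(o,a):  # jig->world rotation
    return np.array([[np.cos(a),-np.sin(a)],[np.sin(a),np.cos(a)]])
def jigfit(w):  # cloud of jig plate top -> origin, yaw
    s=w[abs(w[:,2]-.012)<.005][:,:2].astype(np.float32)
    c,sz,ang=cv2.minAreaRect(s*1000);c=np.array(c)/1000
    return c,sz,ang
E
python3 - <<'E'
from h import *
from scipy.spatial.transform import Rotation as R
print(np.round(R.from_rotvec(bot.read_state()["tcp_rot"]).as_matrix(),3))
for n in("top","scene"):
    p,d=bot.read_camera(n)
    m=bot.masks_of(n,"jig")[0]["region"]
    k=cv2.dilate(m.astype(np.uint8),np.ones((5,5)))>0
    w,_=world(n,d,k)
    c,sz,ang=jigfit(w); print(n,"jig centre,size,ang",c,sz,ang)
    # z histogram of table for check
    a=np.deg2rad(ang); a=(a+np.pi/4)%(np.pi/2)-np.pi/4
    o=c-J(0,a)@[0,.03]; print("origin",o,"yaw",np.rad2deg(a))
    for t in("bracket_base","cam_lever"):
        for r in bot.masks_of(n,t):
            w,_=world(n,d,r["region"])
            l=(w[:,:2]-o)@J(0,a)
            if abs(np.median(l[:,0]))>.15 or r["region"].sum()>1200: continue
            print(t,"jig med",np.median(l,0),"min",np.percentile(l,2,axis=0),"max",np.percentile(l,98,axis=0),"z",np.percentile(w[:,2],[5,50,95]))
            if t=="bracket_base":
                s=l[abs(w[:,2]-.022)<.006]; print("  rect",cv2.minAreaRect((s*1000).astype(np.float32)))
E
```

```text
[[-0.907  0.42   0.   ]
 [ 0.42   0.907  0.   ]
 [-0.     0.    -1.   ]]
top jig centre,size,ang [0.5479187  0.04061737] (293.79132080078125, 312.2128601074219) 76.23982238769531
origin [0.54078295 0.01147838] yaw -13.760177612304684
bracket_base jig med [0.00530374 0.04242294] min [-0.05209867  0.00376996] max [0.06350136 0.08049245] z [0.01804817 0.02318036 0.05390198]
  rect ((5.6209259033203125, 41.92421340942383), (119.97520446777344, 80.4607925415039), 0.35590752959251404)
bracket_base jig med [-0.08350035 -0.23922571] min [-0.1212879  -0.27201003] max [-0.04373163 -0.2069584 ] z [0.0002607  0.00772031 0.02654795]
  rect ((-82.36852264404297, -237.3023681640625), (23.034475326538086, 26.108318328857422), 27.965961456298828)
cam_lever jig med [ 0.03643712 -0.0542694 ] min [ 0.00449479 -0.14802115] max [ 0.07109971 -0.01220467] z [0.02777197 0.05477958 0.06986914]
scene jig centre,size,ang [0.54790344 0.0546786 ] (265.047607421875, 301.46990966796875) 75.7479476928711
origin [0.5405178  0.02560193] yaw -14.252052307128915
bracket_base jig med [0.01357837 0.032214  ] min [-0.0492957 -0.0040248] max [0.06682183 0.06017956] z [0.01611554 0.02153269 0.05742614]
  rect ((7.545101165771484, 18.49571418762207), (120.98489379882812, 90.77786254882812), 0.9617342948913574)
bracket_base jig med [-0.07524086 -0.23993517] min [-0.11699699 -0.28164758] max [-0.04233502 -0.21241458] z [-0.00030947  0.00541597  0.02541987]
  rect ((-77.28872680664062, -247.793212890625), (27.635591506958008, 31.12041473388672), 36.53730010986328)
cam_lever jig med [ 0.03898908 -0.05260441] min [ 0.00538729 -0.15013636] max [ 0.07588501 -0.01519685] z [0.01106309 0.04563712 0.06595226]
```

```bash
python3 -m inch '[{"dx":-0.04,"dy":-0.04,"az":-2,"fingers":-1},{"dx":-0.08,"dy":-0.09,"az":-4,"fingers":-1},{"dx":-0.12,"dy":-0.14,"az":-6,"fingers":-1},{"dx":-0.16,"dy":-0.185,"az":-8,"fingers":-1},{"dx":-0.20,"dy":-0.23,"az":-10.8,"fingers":-1},{"dx":-0.24,"dy":-0.28,"az":-10.8,"fingers":-1},{"dx":-0.28,"dy":-0.325,"az":-10.8,"fingers":-1},{"dx":-0.32,"dy":-0.37,"az":-10.8,"fingers":-1},{"dx":-0.345,"dy":-0.40,"az":-10.8,"fingers":-1},{"dx":-0.359,"dy":-0.4155,"az":-10.8,"fingers":-1},{"dx":-0.359,"dy":-0.4155,"az":-10.8,"fingers":-1},{"dx":-0.359,"dy":-0.4155,"az":-10.8,"fingers":-1}]' 40
cat >> h.py <<'E'
def project(cam,P,c=None):
    c=c or bot.get_calibration(cam);K=np.array(c["intrinsics"]);q=np.array(c["view"])@np.append(P,1)
    if cam!="wrist": return (K@(q[:3]/q[2]))[:2]
    r=np.hypot(q[0],q[1]);t=np.arctan2(r,q[2]);return np.array([K[0,2]+K[0,0]*t*q[0]/r,K[1,2]+K[1,1]*t*q[1]/r])
E
python3 - <<'E'
from h import *
c=bot.get_calibration("wrist");p,d=bot.read_camera("wrist")
np.savez("w1.npz",d=d,K=c["intrinsics"],V=c["view"],p=p)
o=np.array([.542,.021]);a=np.deg2rad(-14)
q=cv2.resize(p,(800,600),interpolation=3)
for n,x,y,z in[("O",0,0,.012),("B",6,33,.017),("F0",-110,75,.037),("F1",90,75,.037),("P",30,-34,.056),("c",-150,-100,.012),("c",-150,160,.012),("c",150,160,.012),("c",150,-100,.012)]:
    w=np.append(o+J(0,a)@[x/1e3,y/1e3],z);u=project("wrist",w,c)*800/512
    print(n,w,u)
    cv2.drawMarker(q,tuple(int(t) for t in u),(0,0,255),0,12,1)
cv2.imwrite("pics/w1.png",q);print(bot.read_state()["tool_pos"],bot.read_state()["width"])
E
```

```text
O [0.542 0.021 0.012] [110.07836744 579.21272896]
B [0.5558052  0.05156823 0.017     ] [126.78331418 586.30736245]
F0 [0.45341161 0.12038359 0.037     ] [102.38218646 542.5044429 ]
F1 [0.64747076 0.07199921 0.037     ] [170.74269982 631.87064906]
P [ 0.56288353 -0.01924771  0.056     ] [ 92.90154956 609.20949491]
c [ 0.37226345 -0.03974129  0.012     ] [ 17.58640737 500.92053858]
c [0.43516314 0.2125356  0.012     ] [146.12202764 509.1591411 ]
c [0.72625186 0.13995903 0.012     ] [238.95331756 644.25274066]
c [ 0.66335217 -0.11231786  0.012     ] [112.54318602 627.40699707]
[0.28372454 0.61247792 0.23128253] 0.9996164143175367invalid input at $[0]: expected keys dx, dy, dz, ax, ay, az, fingers
```

View pics/w1.png

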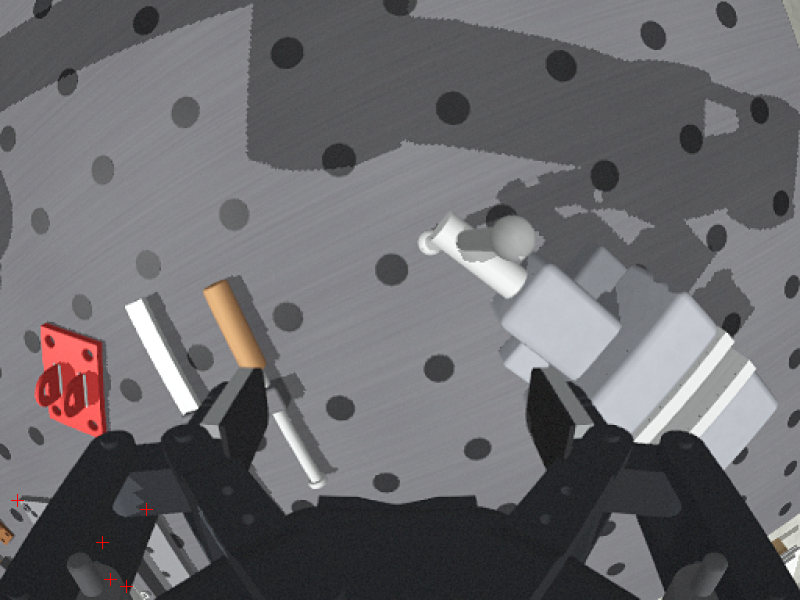

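The call was refused because every row needs all seven keys. This wrist view is from the start place: the camera looks towards tool +x, and it shows the vise and the red bracket. I'll turn the tool so that tool x points along jig +x and the camera looks at the bracket.

```bash
python3 -m inch '[{"dx":-0.02,"dy":-0.024,"dz":0,"ax":0,"ay":0,"az":10,"fingers":-1},{"dx":-0.04,"dy":-0.048,"dz":0,"ax":0,"ay":0,"az":20,"fingers":-1},{"dx":-0.06,"dy":-0.072,"dz":0,"ax":0,"ay":0,"az":30,"fingers":-1},{"dx":-0.085,"dy":-0.098,"dz":0,"ax":0,"ay":0,"az":40,"fingers":-1},{"dx":-0.106,"dy":-0.122,"dz":0,"ax":0,"ay":0,"az":50,"fingers":-1},{"dx":-0.127,"dy":-0.147,"dz":0,"ax":0,"ay":0,"az":60,"fingers":-1},{"dx":-0.148,"dy":-0.171,"dz":0,"ax":0,"ay":0,"az":70,"fingers":-1},{"dx":-0.169,"dy":-0.196,"dz":0,"ax":0,"ay":0,"az":80,"fingers":-1},{"dx":-0.19,"dy":-0.22,"dz":0,"ax":0,"ay":0,"az":90,"fingers":-1},{"dx":-0.211,"dy":-0.244,"dz":0,"ax":0,"ay":0,"az":100,"fingers":-1},{"dx":-0.232,"dy":-0.269,"dz":0,"ax":0,"ay":0,"az":110,"fingers":-1},{"dx":-0.253,"dy":-0.293,"dz":0,"ax":0,"ay":0,"az":120,"fingers":-1},{"dx":-0.274,"dy":-0.318,"dz":0,"ax":0,"ay":0,"az":130,"fingers":-1},{"dx":-0.295,"dy":-0.342,"dz":0,"ax":0,"ay":0,"az":140,"fingers":-1},{"dx":-0.32,"dy":-0.37,"dz":0,"ax":0,"ay":0,"az":150,"fingers":-1},{"dx":-0.34,"dy":-0.395,"dz":0,"ax":0,"ay":0,"az":160,"fingers":-1},{"dx":-0.359,"dy":-0.4155,"dz":0,"ax":0,"ay":0,"az":169.2,"fingers":-1},{"dx":-0.359,"dy":-0.4155,"dz":0,"ax":0,"ay":0,"az":169.2,"fingers":-1},{"dx":-0.359,"dy":-0.4155,"dz":0,"ax":0,"ay":0,"az":169.2,"fingers":-1}]' 40
cat > look.py <<'E'
from h import *
import sys
c=bot.get_calibration("wrist");p,d=bot.read_camera("wrist")
np.savez(sys.argv[1]+".npz",d=d,K=c["intrinsics"],V=c["view"],p=p)
o=np.array([.542,.021]);a=np.deg2rad(-14)
q=cv2.resize(p,(800,600),interpolation=3)
for n,x,y,z in[("O",0,0,.012),("B",6,33,.017),("F0",-110,75,.037),("F1",90,75,.037),("P",30,-34,.056),("c",-150,-100,.012),("c",-150,160,.012),("c",150,160,.012),("c",150,-100,.012)]:
    w=np.append(o+J(0,a)@[x/1e3,y/1e3],z);u=project("wrist",w,c)*800/512
    print(n,np.round(w,3),np.round(u))
    cv2.drawMarker(q,tuple(int(t) for t in u),(0,0,255),0,12,1)
cv2.imwrite(f"pics/{sys.argv[1]}.png",q);s=bot.read_state();print(s["time"],s["tool_pos"],s["q"],s["width"])
E
python3 look.py w2
```

```text
time: 3.52
tool_pos: [0.4347, 0.085, 0.2313]
tcp_rot: [-3.118, 0.382, 0.0]
wrist_force: [1.2, -0.5, -0.2]
width: -0.002
O [0.542 0.021 0.012] [443.  95.]
B [0.556 0.052 0.017] [400.  86.]
F0 [0.453 0.12  0.037] [343. 240.]
F1 [0.647 0.072 0.037] [342. -23.]
P [ 0.563 -0.019  0.056] [498.  48.]
c [ 0.372 -0.04   0.012] [557. 284.]
c [0.435 0.213 0.012] [248. 283.]
c [0.726 0.14  0.012] [246. -65.]
c [ 0.663 -0.112  0.012] [560. -63.]
3.575 [0.43460952 0.08522441 0.23131844] [ 1.36994588e-01 -1.88800151e-01  2.07261580e+00  5.22482969e-04
  1.25774067e+00  1.95091258e+00] -0.00014445480662402376
```

View pics/w2.png

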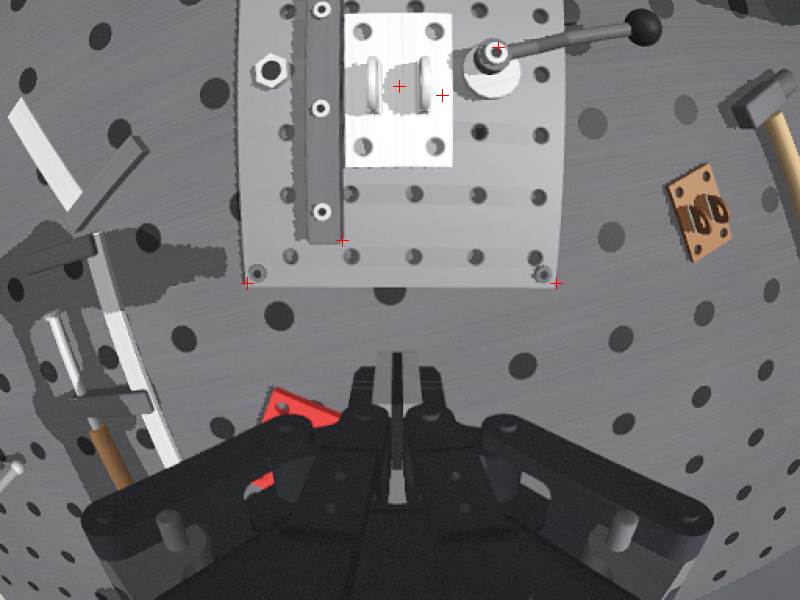

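The wrist view fits the jig model: the projected fence end, plate corners and pivot are within about 3 mm. The bracket's near end is at (400,165), its lugs are at (375,85) and (425,85), and the lever is on the right with its knob at (643,27). Next I descend behind the bracket.

```bash
python3 -m inch '[{"dx":0.006,"dy":0.003,"dz":0.04,"ax":0,"ay":0,"az":0,"fingers":-1},{"dx":0.012,"dy":0.003,"dz":0.09,"ax":0,"ay":0,"az":0,"fingers":-1},{"dx":0.012,"dy":0.003,"dz":0.14,"ax":0,"ay":0,"az":0,"fingers":-1},{"dx":0.012,"dy":0.003,"dz":0.17,"ax":0,"ay":0,"az":0,"fingers":-1},{"dx":0.012,"dy":0.003,"dz":0.19,"ax":0,"ay":0,"az":0,"fingers":-1},{"dx":0.012,"dy":0.003,"dz":0.205,"ax":0,"ay":0,"az":0,"fingers":-1},{"dx":0.012,"dy":0.003,"dz":0.212,"ax":0,"ay":0,"az":0,"fingers":-1},{"dx":0.012,"dy":0.003,"dz":0.214,"ax":0,"ay":0,"az":0,"fingers":-1},{"dx":0.012,"dy":0.003,"dz":0.214,"ax":0,"ay":0,"az":0,"fingers":-1}]'
python3 -m inch '[{"dx":0.008,"dy":0,"dz":0,"ax":0,"ay":0,"az":0,"fingers":-1},{"dx":0.016,"dy":0,"dz":0,"ax":0,"ay":0,"az":0,"fingers":-1},{"dx":0.022,"dy":0,"dz":0,"ax":0,"ay":0,"az":0,"fingers":-1},{"dx":0.027,"dy":0,"dz":0,"ax":0,"ay":0,"az":0,"fingers":-1},{"dx":0.031,"dy":0,"dz":0,"ax":0,"ay":0,"az":0,"fingers":-1},{"dx":0.035,"dy":0,"dz":0,"ax":0,"ay":0,"az":0,"fingers":-1},{"dx":0.038,"dy":0,"dz":0,"ax":0,"ay":0,"az":0,"fingers":-1},{"dx":0.041,"dy":0,"dz":0,"ax":0,"ay":0,"az":0,"fingers":-1},{"dx":0.044,"dy":0,"dz":0,"ax":0,"ay":0,"az":0,"fingers":-1},{"dx":0.047,"dy":0,"dz":0,"ax":0,"ay":0,"az":0,"fingers":-1},{"dx":0.05,"dy":0,"dz":0,"ax":0,"ay":0,"az":0,"fingers":-1}]'
python3 look.py w3 | tail -1
```

```text
time: 4.7
tool_pos: [0.4462, 0.0797, 0.0179]
tcp_rot: [-3.118, 0.381, -0.002]
wrist_force: [-0.0, -0.1, -0.5]
width: -0.001
time: 6.08
tool_pos: [0.4911, 0.068, 0.0172]
tcp_rot: [-3.118, 0.381, 0.01]
wrist_force: [-8.6, 3.2, 5.9]
width: 0.0
 8.16020730e-01 1.89875347e+00] -0.00030364948441099257
```

View pics/w3.png

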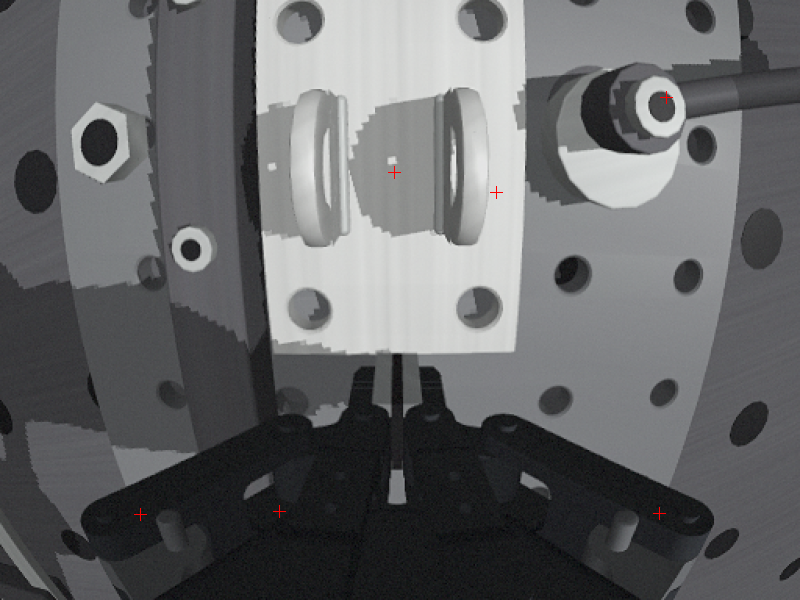

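The fingertip is centred on the bracket's end edge (398,352) and the push is about 9 N. I keep going towards the stop.

```bash
python3 -m inch '[{"dx":0.004,"dy":0,"dz":-0.001,"ax":0,"ay":0,"az":0,"fingers":-1},{"dx":0.007,"dy":0,"dz":-0.001,"ax":0,"ay":0,"az":0,"fingers":-1},{"dx":0.010,"dy":0,"dz":-0.001,"ax":0,"ay":0,"az":0,"fingers":-1},{"dx":0.013,"dy":0,"dz":-0.001,"ax":0,"ay":0,"az":0,"fingers":-1},{"dx":0.015,"dy":0,"dz":-0.001,"ax":0,"ay":0,"az":0,"fingers":-1},{"dx":0.017,"dy":0,"dz":-0.001,"ax":0,"ay":0,"az":0,"fingers":-1}]'
python3 -m inch '[{"dx":0.001,"dy":0,"dz":0,"ax":0,"ay":0,"az":0,"fingers":-1},{"dx":0.002,"dy":0,"dz":0,"ax":0,"ay":0,"az":0,"fingers":-1},{"dx":0.003,"dy":0,"dz":0,"ax":0,"ay":0,"az":0,"fingers":-1}]'
```

```text
time: 6.88
tool_pos: [0.5048, 0.064, 0.0173]
tcp_rot: [3.118, -0.381, -0.02]
wrist_force: [-7.7, 2.2, 5.6]
width: -0.002
time: 7.25
tool_pos: [0.505, 0.0638, 0.0168]
tcp_rot: [3.118, -0.382, -0.029]
wrist_force: [-8.5, 3.2, 6.4]
width: -0.001
```

```bash
python3 -m inch '[{"dx":0.003,"dy":0,"dz":-0.001,"ax":0,"ay":0,"az":0,"fingers":-1},{"dx":0.005,"dy":0,"dz":-0.001,"ax":0,"ay":0,"az":0,"fingers":-1},{"dx":0.007,"dy":0,"dz":-0.001,"ax":0,"ay":0,"az":0,"fingers":-1},{"dx":0.007,"dy":0,"dz":-0.001,"ax":0,"ay":0,"az":0,"fingers":-1}]'
```

```text
time: 7.75
tool_pos: [0.5086, 0.0625, 0.0169]
tcp_rot: [3.117, -0.382, -0.04]
wrist_force: [-9.0, 2.3, 6.3]
width: -0.004
```

```bash
python3 -m inch '[{"dx":0.003,"dy":0,"dz":-0.001,"ax":0,"ay":0,"az":0,"fingers":-1},{"dx":0.005,"dy":0,"dz":-0.001,"ax":0,"ay":0,"az":0,"fingers":-1},{"dx":0.007,"dy":0,"dz":-0.001,"ax":0,"ay":0,"az":0,"fingers":-1},{"dx":0.007,"dy":0,"dz":-0.001,"ax":0,"ay":0,"az":0,"fingers":-1}]'
python3 -m inch '[{"dx":0.003,"dy":0,"dz":-0.001,"ax":0,"ay":0,"az":0,"fingers":-1},{"dx":0.005,"dy":0,"dz":-0.001,"ax":0,"ay":0,"az":0,"fingers":-1},{"dx":0.006,"dy":0,"dz":-0.001,"ax":0,"ay":0,"az":0,"fingers":-1}]'
```

```text
time: 8.25
tool_pos: [0.5087, 0.0623, 0.0168]
tcp_rot: [3.117, -0.384, -0.063]
wrist_force: [-17.0, 5.9, 15.0]
width: -0.001
time: 8.62
tool_pos: [0.5086, 0.0622, 0.0168]
tcp_rot: [-3.117, 0.385, 0.083]
wrist_force: [-17.7, 8.1, 14.0]
width: 0.001
```

```bash
python3 -m inch '[{"dx":-0.01,"dy":0,"dz":-0.001,"ax":0,"ay":0,"az":0,"fingers":-1},{"dx":-0.03,"dy":0,"dz":-0.002,"ax":0,"ay":0,"az":0,"fingers":-1},{"dx":-0.045,"dy":0,"dz":-0.02,"ax":0,"ay":0,"az":0,"fingers":-1},{"dx":-0.045,"dy":0,"dz":-0.07,"ax":0,"ay":0,"az":0,"fingers":-1},{"dx":-0.045,"dy":0,"dz":-0.12,"ax":0,"ay":0,"az":0,"fingers":-1},{"dx":-0.045,"dy":0,"dz":-0.16,"ax":0,"ay":0,"az":0,"fingers":-1},{"dx":-0.045,"dy":0,"dz":-0.16,"ax":0,"ay":0,"az":0,"fingers":-1}]'
python3 look.py w4 | tail -2
python3 - <<'E'
from h import *
from scipy.spatial.transform import Rotation as R
s=bot.read_state();M=R.from_rotvec(s["tcp_rot"]).as_matrix();a=np.deg2rad(-14)
T=np.array([[np.cos(a),np.sin(a),0],[np.sin(a),-np.cos(a),0],[0,0,-1]])
print("fix deg",np.rad2deg(R.from_matrix(M.T@T).as_rotvec()),s["tool_pos"])
o=np.array([.542,.021])
p,d=bot.read_camera("top")
for t in("bracket_base","cam_lever"):
  for r in bot.masks_of("top",t):
    w,_=world("top",d,r["region"]);l=(w[:,:2]-o)@J(0,a)
    if abs(np.median(l[:,0]))>.15 or abs(np.median(l[:,1]))>.15 or r["region"].sum()>1200: continue
    s=l[abs(w[:,2]-.022)<.006] if t[0]=="b" else l[w[:,2]>.045]
    print(t,cv2.minAreaRect((s*1000).astype(np.float32)))
E
```

```text
time: 9.5
tool_pos: [0.4773, 0.0722, 0.1836]
tcp_rot: [-3.115, 0.385, 0.066]
wrist_force: [0.6, -0.2, 0.1]
width: 0.003
c [ 0.663 -0.112  0.012] [584. -52.]
9.55 [0.47543007 0.07207873 0.18105641] [ 0.0906438  -0.0376732   2.03411009  0.01191493  1.19068472  1.90290763] 0.00146860512388349
fix deg [ 0.26059423  2.67044489 -0.10277551] [0.47543007 0.07207873 0.18105641]
bracket_base ((76.17143249511719, 25.592695236206055), (89.09980010986328, 39.853885650634766), 62.55017852783203)
cam_lever ((47.13494873046875, -91.49777221679688), (22.44369125366211, 144.72604370117188), 17.576181411743164)
```

View pics/w4.png

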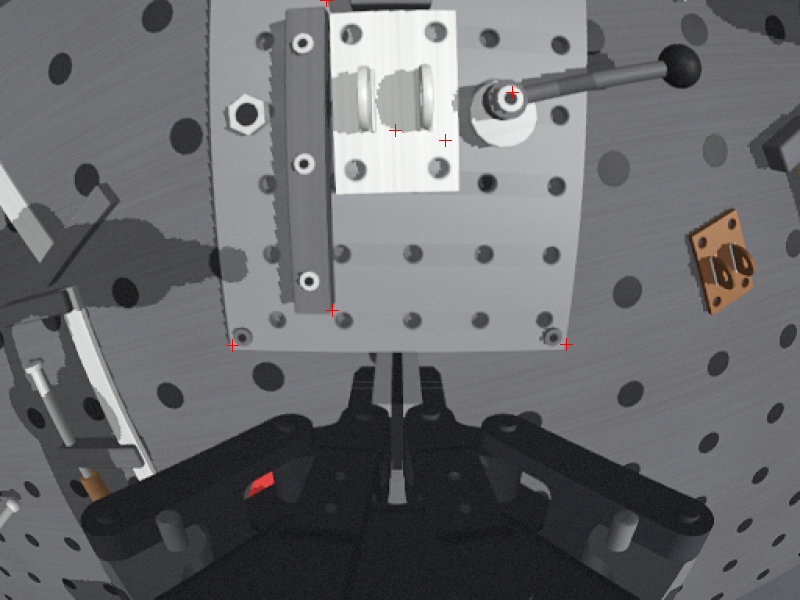

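The bracket's far edge (row 12) meets the dark stop at the top of the picture, and the lugs at (367,97) and (427,97) are level with the cam pivot at (511,98). I level the tool and move forward for one closer check of the stop joint before turning the lever.

```bash
python3 -m inch '[{"dx":0.02,"dy":0,"dz":0,"ax":0.26,"ay":1.4,"az":-0.1,"fingers":-1},{"dx":0.045,"dy":0,"dz":0,"ax":0.26,"ay":2.67,"az":-0.1,"fingers":-1},{"dx":0.065,"dy":0,"dz":0,"ax":0.26,"ay":2.67,"az":-0.1,"fingers":-1},{"dx":0.07,"dy":0,"dz":0,"ax":0.26,"ay":2.67,"az":-0.1,"fingers":-1},{"dx":0.07,"dy":0,"dz":0,"ax":0.26,"ay":2.67,"az":-0.1,"fingers":-1},{"dx":0.07,"dy":0,"dz":0,"ax":0.26,"ay":2.67,"az":-0.1,"fingers":-1}]'
python3 look.py w5
python3 - <<'E'
import cv2
i=cv2.imread("pics/w5.png");cv2.imwrite("pics/w5c.png",cv2.resize(i[0:375,200:700],(800,600),interpolation=3))
E
```

```text
time: 10.45
tool_pos: [0.5397, 0.0549, 0.1734]
tcp_rot: [3.117, -0.383, -0.014]
wrist_force: [-0.1, 0.3, 0.1]
width: -0.0
O [0.542 0.021 0.012] [443. 246.]
B [0.556 0.052 0.017] [393. 239.]
F0 [0.453 0.12  0.037] [334. 408.]
F1 [0.647 0.072 0.037] [322. 108.]
P [ 0.563 -0.019  0.056] [510. 211.]
c [ 0.372 -0.04   0.012] [556. 429.]
c [0.435 0.213 0.012] [238. 430.]
c [0.726 0.14  0.012] [206.  36.]
c [ 0.663 -0.112  0.012] [589.  36.]
10.5 [0.53971466 0.05498725 0.17349989] [5.56151973e-02 6.42750701e-02 1.94480711e+00 4.33499809e-06
 1.14124893e+00 1.87063812e+00] -0.0004701317976770716
```

View pics/w5c.png

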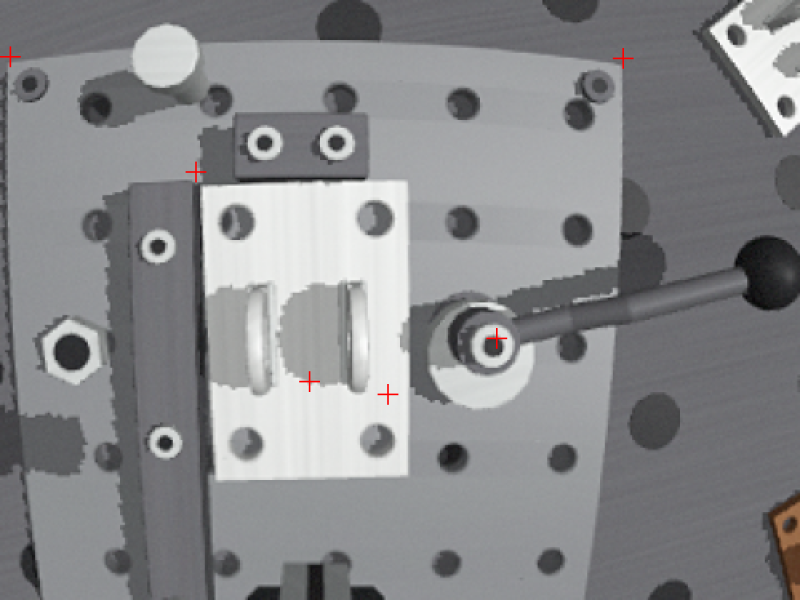

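The bracket's far edge is flush with the stop at (300,180), and the cam is clear of it. From the markers the jig origin is about (0.539, 0.0225) and the lever stands at about −0.27 rad. I go to the +x side of the lever and descend.

```bash
python3 -m inch '[{"dx":0.02,"dy":0.03,"dz":0,"ax":0,"ay":0.5,"az":0,"fingers":-1},{"dx":0.045,"dy":0.07,"dz":0,"ax":0,"ay":0.5,"az":0,"fingers":-1},{"dx":0.07,"dy":0.11,"dz":0,"ax":0,"ay":0.5,"az":0,"fingers":-1},{"dx":0.091,"dy":0.144,"dz":0,"ax":0,"ay":0.5,"az":0,"fingers":-1},{"dx":0.091,"dy":0.144,"dz":0.02,"ax":0,"ay":0.5,"az":0,"fingers":-1},{"dx":0.091,"dy":0.144,"dz":0.055,"ax":0,"ay":0.5,"az":0,"fingers":-1},{"dx":0.091,"dy":0.144,"dz":0.09,"ax":0,"ay":0.5,"az":0,"fingers":-1},{"dx":0.091,"dy":0.144,"dz":0.12,"ax":0,"ay":0.5,"az":0,"fingers":-1},{"dx":0.091,"dy":0.144,"dz":0.138,"ax":0,"ay":0.5,"az":0,"fingers":-1},{"dx":0.091,"dy":0.144,"dz":0.138,"ax":0,"ay":0.5,"az":0,"fingers":-1},{"dx":0.091,"dy":0.144,"dz":0.138,"ax":0,"ay":0.5,"az":0,"fingers":-1}]'
cat > pos.py <<'E'
from h import *
from scipy.spatial.transform import Rotation as R
s=bot.read_state();a=np.deg2rad(-14);l=J(0,a).T@(s["tool_pos"][:2]-[.539,.0225])
r=l-[.03,-.034];print("t",s["time"],"jig",l.round(4),"z",s["tool_pos"][2].round(4),"r",np.hypot(*r).round(4),"alpha",np.arctan2(-r[0],-r[1]).round(3))
M=R.from_rotvec(s["tcp_rot"]).as_matrix();T=np.array([[np.cos(a),np.sin(a),0],[np.sin(a),-np.cos(a),0],[0,0,-1]])
print("fix deg",np.rad2deg(R.from_matrix(M.T@T).as_rotvec()).round(2),"F jig",(J(0,a).T@s["wrist_force"][:2]).round(1),s["wrist_force"][2].round(1))
al=np.arctan2(-r[0],-r[1])
for k in range(1,11):
    b=al+k*.1;t=np.array([.03,-.034])+.095*np.array([-np.sin(b),-np.cos(b)])-l;print(round(b,2),"dx %.3f dy %.3f"%(t[0],-t[1]))
E
python3 pos.py
```

```text
time: 11.88
tool_pos: [0.5929, -0.1067, 0.0362]
tcp_rot: [3.116, -0.382, 0.003]
wrist_force: [0.2, 0.3, 0.4]
width: -0.001
t 11.875 jig [ 0.0835 -0.1124] z 0.0362 r 0.0949 alpha -0.599
fix deg [ 0.14 -0.12  0.02] F jig [0.1 0.3] 0.4
-0.5 dx -0.008 dy 0.005
-0.4 dx -0.017 dy 0.009
-0.3 dx -0.026 dy 0.012
-0.2 dx -0.035 dy 0.015
-0.1 dx -0.044 dy 0.016
0.0 dx -0.054 dy 0.017
0.1 dx -0.063 dy 0.016
0.2 dx -0.072 dy 0.015
0.3 dx -0.082 dy 0.012
0.4 dx -0.091 dy 0.009
```

```bash
python3 -m inch '[{"dx":-0.008,"dy":0.005,"dz":0,"ax":0,"ay":0,"az":0,"fingers":-1},{"dx":-0.017,"dy":0.009,"dz":0,"ax":0,"ay":0,"az":0,"fingers":-1},{"dx":-0.026,"dy":0.012,"dz":0,"ax":0,"ay":0,"az":0,"fingers":-1},{"dx":-0.035,"dy":0.015,"dz":0,"ax":0,"ay":0,"az":0,"fingers":-1},{"dx":-0.044,"dy":0.016,"dz":0,"ax":0,"ay":0,"az":0,"fingers":-1},{"dx":-0.054,"dy":0.017,"dz":0,"ax":0,"ay":0,"az":0,"fingers":-1},{"dx":-0.063,"dy":0.016,"dz":0,"ax":0,"ay":0,"az":0,"fingers":-1},{"dx":-0.072,"dy":0.015,"dz":0,"ax":0,"ay":0,"az":0,"fingers":-1},{"dx":-0.082,"dy":0.012,"dz":0,"ax":0,"ay":0,"az":0,"fingers":-1},{"dx":-0.091,"dy":0.009,"dz":0,"ax":0,"ay":0,"az":0,"fingers":-1}]'
python3 pos.py
python3 look.py w6|tail -1
```

```text
time: 13.12
tool_pos: [0.5021, -0.0933, 0.0361]
tcp_rot: [3.115, -0.382, 0.004]
wrist_force: [5.5, -1.4, -0.4]
width: 0.001
t 13.125 jig [-0.0078 -0.1213] z 0.0361 r 0.0951 alpha 0.409
fix deg [ 0.15 -0.16  0.03] F jig [ 5.7 -0. ] -0.4
0.51 dx -0.008 dy -0.004
0.61 dx -0.017 dy -0.009
0.71 dx -0.024 dy -0.015
0.81 dx -0.031 dy -0.022
0.91 dx -0.037 dy -0.029
1.01 dx -0.043 dy -0.037
1.11 dx -0.047 dy -0.045
1.21 dx -0.051 dy -0.054
1.31 dx -0.054 dy -0.063
1.41 dx -0.056 dy -0.072
13.175 [ 0.50086296 -0.09273828  0.035868  ] [-0.23018498  0.16256255  2.12608626 -0.00350305  0.85181655  1.5865694 ] 0.0030074662291483933
```

View pics/w6.png

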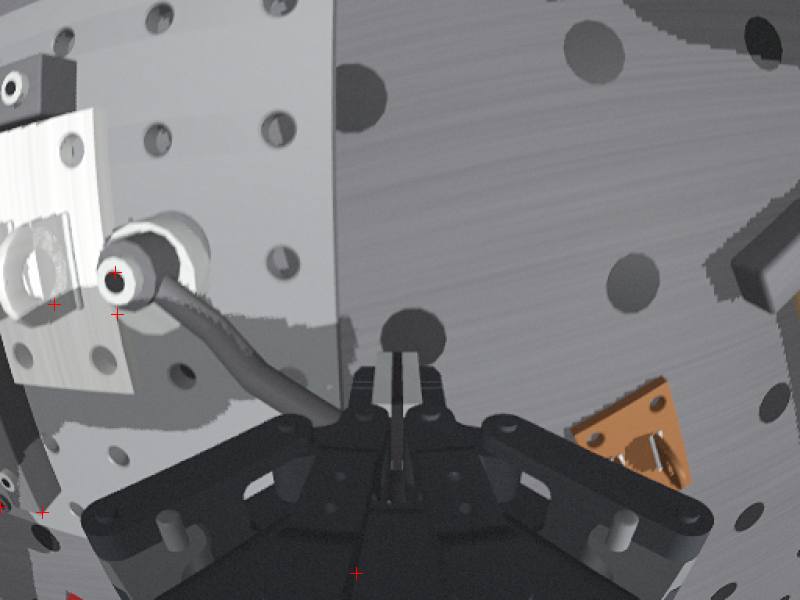

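The lever at (250,370)→(340,415) is following the finger with about 6 N, so I continue.

```bash
python3 -m inch '[{"dx":-0.008,"dy":-0.004,"dz":0,"ax":0,"ay":0,"az":0,"fingers":-1},{"dx":-0.017,"dy":-0.009,"dz":0,"ax":0,"ay":0,"az":0,"fingers":-1},{"dx":-0.024,"dy":-0.015,"dz":0,"ax":0,"ay":0,"az":0,"fingers":-1},{"dx":-0.031,"dy":-0.022,"dz":0,"ax":0,"ay":0,"az":0,"fingers":-1},{"dx":-0.037,"dy":-0.029,"dz":0,"ax":0,"ay":0,"az":0,"fingers":-1},{"dx":-0.043,"dy":-0.037,"dz":0,"ax":0,"ay":0,"az":0,"fingers":-1}]'
python3 pos.py
```

```text
time: 13.92
tool_pos: [0.4698, -0.0477, 0.0365]
tcp_rot: [3.113, -0.38, 0.008]
wrist_force: [8.1, -7.8, -0.7]
width: 0.003
t 13.925 jig [-0.0501 -0.0848] z 0.0365 r 0.0949 alpha 1.006
fix deg [ 0.26 -0.33  0.1 ] F jig [ 9.8 -5.6] -0.7
1.11 dx -0.005 dy -0.008
1.21 dx -0.009 dy -0.017
1.31 dx -0.012 dy -0.026
1.41 dx -0.014 dy -0.035
1.51 dx -0.015 dy -0.045
1.61 dx -0.015 dy -0.054
1.71 dx -0.014 dy -0.064
1.81 dx -0.012 dy -0.073
1.91 dx -0.010 dy -0.082
2.01 dx -0.006 dy -0.091
```

```bash
python3 -m inch '[{"dx":-0.005,"dy":-0.008,"dz":0,"ax":0,"ay":0,"az":0,"fingers":-1},{"dx":-0.009,"dy":-0.017,"dz":0,"ax":0,"ay":0,"az":0,"fingers":-1},{"dx":-0.012,"dy":-0.026,"dz":0,"ax":0,"ay":0,"az":0,"fingers":-1},{"dx":-0.014,"dy":-0.035,"dz":0,"ax":0,"ay":0,"az":0,"fingers":-1},{"dx":-0.014,"dy":-0.039,"dz":0,"ax":0,"ay":0,"az":0,"fingers":-1}]'
python3 pos.py|head -2
python3 -m inch '[{"dx":0,"dy":-0.002,"dz":0,"ax":0,"ay":0,"az":0,"fingers":-1},{"dx":0,"dy":-0.004,"dz":0,"ax":0,"ay":0,"az":0,"fingers":-1}]'
python3 pos.py|head -2
```

```text
time: 14.55
tool_pos: [0.4662, -0.0096, 0.037]
tcp_rot: [3.108, -0.374, 0.011]
wrist_force: [1.3, -18.4, 4.5]
width: 0.002
t 14.55 jig [-0.0628 -0.0488] z 0.037 r 0.094 alpha 1.413
fix deg [ 0.59 -0.48  0.27] F jig [  5.7 -17.5] 4.5
time: 14.8
tool_pos: [0.4662, -0.0088, 0.037]
tcp_rot: [3.102, -0.369, 0.009]
wrist_force: [-0.3, -17.4, 3.7]
width: -0.003
t 14.8 jig [-0.0631 -0.048 ] z 0.037 r 0.0941 alpha 1.421
fix deg [ 0.96 -0.43  0.43] F jig [  3.9 -16.9] 3.7
```

```bash
python3 -m inch '[{"dx":0,"dy":-0.004,"dz":0,"ax":0,"ay":0,"az":0,"fingers":-1},{"dx":0,"dy":-0.008,"dz":0,"ax":0,"ay":0,"az":0,"fingers":-1},{"dx":0,"dy":-0.011,"dz":0,"ax":0,"ay":0,"az":0,"fingers":-1},{"dx":0,"dy":-0.012,"dz":0,"ax":0,"ay":0,"az":0,"fingers":-1}]'
python3 pos.py|head -2
python3 -m inch '[{"dx":0,"dy":-0.004,"dz":0,"ax":0,"ay":0,"az":0,"fingers":-1},{"dx":0,"dy":-0.008,"dz":0,"ax":0,"ay":0,"az":0,"fingers":-1},{"dx":0,"dy":-0.012,"dz":0,"ax":0,"ay":0,"az":0,"fingers":-1}]'
python3 pos.py|head -2
```

```text
time: 15.3
tool_pos: [0.4674, -0.0042, 0.0371]
tcp_rot: [3.09, -0.359, 0.005]
wrist_force: [-2.9, -34.6, 7.8]
width: -0.001
t 15.3 jig [-0.063  -0.0433] z 0.0371 r 0.0934 alpha 1.471
fix deg [ 1.74 -0.39  0.76] F jig [  5.6 -34.3] 7.8
time: 15.68
tool_pos: [0.4676, -0.004, 0.0374]
tcp_rot: [3.07, -0.342, -0.002]
wrist_force: [-6.4, -60.4, 12.9]
width: -0.001
t 15.675 jig [-0.0629 -0.043 ] z 0.0374 r 0.0934 alpha 1.475
fix deg [ 3.02 -0.3   1.3 ] F jig [  8.4 -60.1] 12.9
```

The move stalled at 60 N with only 0.3 mm of travel, so the lever is at its stop. I back off and lift clear.

```bash
python3 -m inch '[{"dx":0,"dy":0.01,"dz":0,"ax":0,"ay":0,"az":0,"fingers":-1},{"dx":0,"dy":0.03,"dz":0,"ax":0,"ay":0,"az":0,"fingers":-1},{"dx":-0.01,"dy":0.045,"dz":-0.02,"ax":0,"ay":0,"az":0,"fingers":-1},{"dx":-0.03,"dy":0.045,"dz":-0.07,"ax":1,"ay":0,"az":0,"fingers":-1},{"dx":-0.05,"dy":0.04,"dz":-0.12,"ax":3,"ay":0,"az":0,"fingers":-1},{"dx":-0.05,"dy":0.02,"dz":-0.16,"ax":3,"ay":0,"az":0,"fingers":-1},{"dx":-0.05,"dy":0.0,"dz":-0.17,"ax":3,"ay":0,"az":1,"fingers":-1},{"dx":-0.05,"dy":0.0,"dz":-0.17,"ax":3,"ay":0,"az":1,"fingers":-1}]'
python3 pos.py|head -2;python3 look.py w7|tail -1
```

```text
time: 16.68
tool_pos: [0.4192, 0.0167, 0.2071]
tcp_rot: [3.119, -0.37, 0.006]
wrist_force: [-0.5, 0.0, -0.9]
width: 0.002
t 16.675 jig [-0.1149 -0.0346] z 0.2071 r 0.1449 alpha 1.567
fix deg [ 0.04 -0.24  0.45] F jig [-0.5 -0.1] -0.9
  1.21501078e+00  1.78912443e+00] -0.0005173758178198353
```

View pics/w7.png

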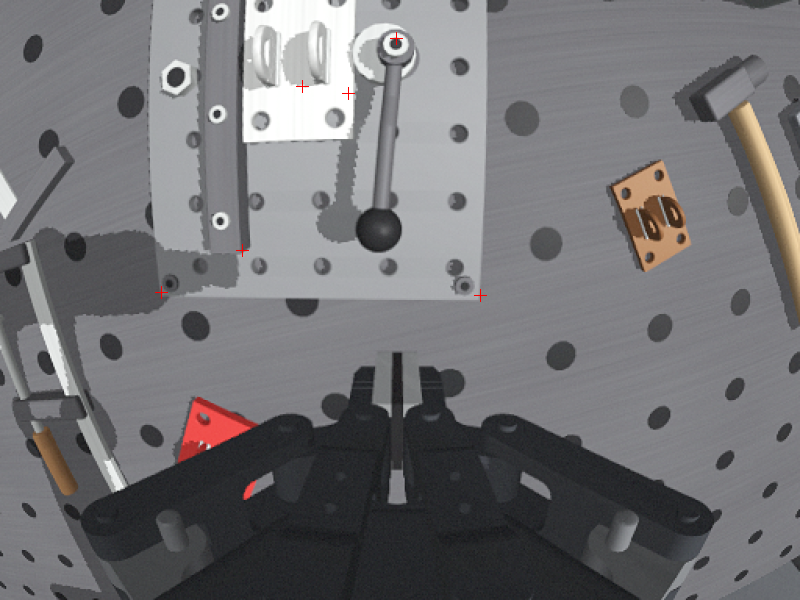

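The lever lies slightly past parallel towards the fence (pivot (396,43), knob (379,229)), and the bracket is flush with the fence. I move forward to check the stop end.

```bash
python3 -m inch '[{"dx":0.03,"dy":-0.015,"dz":0,"ax":0,"ay":0,"az":0,"fingers":-1},{"dx":0.07,"dy":-0.035,"dz":0,"ax":0,"ay":0,"az":0,"fingers":-1},{"dx":0.1,"dy":-0.05,"dz":0,"ax":0,"ay":0,"az":0,"fingers":-1},{"dx":0.11,"dy":-0.05,"dz":0.01,"ax":0,"ay":0,"az":0,"fingers":-1},{"dx":0.11,"dy":-0.05,"dz":0.02,"ax":0,"ay":0,"az":0,"fingers":-1},{"dx":0.11,"dy":-0.05,"dz":0.02,"ax":0,"ay":0,"az":0,"fingers":-1}]'
python3 look.py w8|tail -1
python3 - <<'E'
import cv2
i=cv2.imread("pics/w8.png");cv2.imwrite("pics/w8c.png",cv2.resize(i[0:375,200:700],(800,600),interpolation=3))
E
```

```text
time: 17.48
tool_pos: [0.5344, 0.0383, 0.1837]
tcp_rot: [3.117, -0.372, -0.005]
wrist_force: [-0.2, 0.0, -0.9]
width: -0.005
17.525 [0.53512536 0.03845442 0.18473242] [ 0.0267156   0.03815636  1.95040222 -0.00237041  1.15449614  1.8357265 ] -0.00019194334088086631
```

View pics/w8c.png

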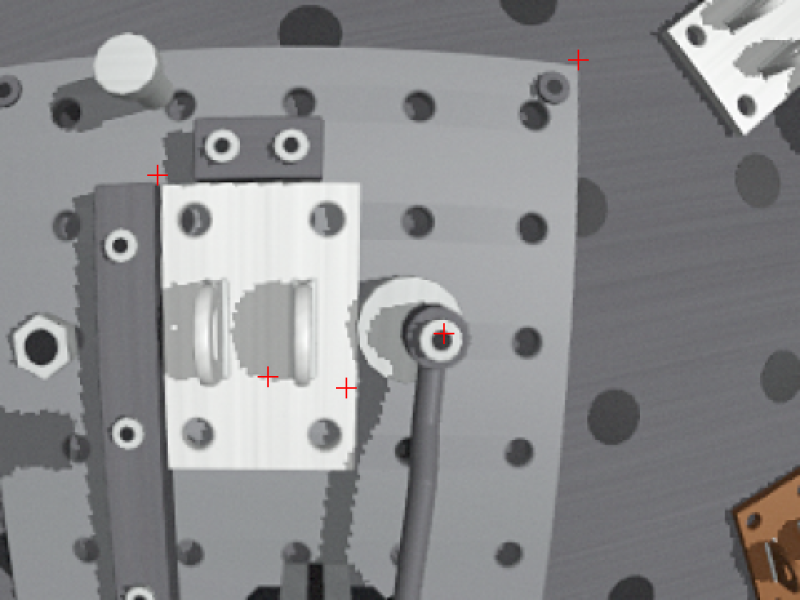

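The bracket is still flush with the stop: its edge is level with the fence end in this view, as it was before clamping. It is also tight to the fence, and the cam bears on its side at (360,330). The robot is clear, so I hand in.

```bash
python3 -c "
from workcell import bot
print(bot.finish_job())"
```

```text
the job is handed in; nothing more can be done
None
```

I pushed the bracket along the fence to the end stop with the closed fingertip. I then pushed the cam lever clockwise until it stopped, backed off and handed the job in at about 17.5 s. No verdict was reported.

- **Bracket:** the push force doubled from about 9 to 18 N with no further movement at the stop. The close-up after clamping shows the bracket against the stop and flush with the fence. Its end sits level with the fence end, as it did before clamping.
- **Lever:** the finger stalled at 60 N after only 0.3 mm of travel. The wrist view shows the lever slightly past parallel to the fence, at about 1.65 rad.
- **Bystanders:** the pin, nut and tools in view looked undisturbed. I did not measure them again, and the can was out of view in the last pictures.
- **Not measured or in disagreement:**
  - I could not measure the cam's force on the bracket; I inferred it from the lever position.
  - One bracket fit from the top camera failed after the push because the arm was in the way, so I used the wrist pictures instead.
  - My first jig position was about 3–4 mm off along the fence, and I corrected it before turning the lever.
  - My first move was refused because of its row format, and nothing moved.

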